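# Bank the cuvette holder against its stops

## Robot

A 6-joint arm with a two-finger parallel gripper is mounted at the origin on the work surface. World frame = base frame: x ahead of the robot, y to its left, z up, the work surface at z = 0. Lengths are in m, angles in rad, forces in N, time in s.
With the tool pointing down it reaches from about 0.375 to 0.975 m from the base axis. Payload 3.8 kg.
Tool frame: the origin (TCP) lies at the very end of the fingers, on their centre line; the grasp point (between the pads) lies 19 mm behind it; z points along the fingers, y is the direction in which the jaws open and shut (so a half turn about z gives the same grasp; the last joint's range is limited). The gripper opens to 85 mm and grips with 20 to 120 N. Pads are 22 mm wide; open, the fingers measure 114 mm over their backs; the gripper's body (76 mm by 85 mm) begins 54 mm behind the grasp point. The pads swing forward as they close: fully open they stand 13 mm farther back than shut.
Start: joints at [1.246, 0.264, 1.604, -0, 1.274, -0.037], TCP at [0.192, 0.647, 0.231] pointing down, gripper open.
Joint ranges: [-2.63, 2.63], [-0.94, 2.18], [0.31, 2.57], [-1.31, 4.45], [0, 2.66], [-2.55, 2.55]. Speed limits (rad/s): [2.57, 2.57, 3.14, 3.14, 3.14, 3.14].

## Interface

Orientations are given as a rotation vector (axis times angle).
In Python, from workcell import status, read_camera, camera_info, order gives the robot as it stands.
- The arm moves only by the tool move_arm, never from a script. Its argument "deltas" is a list of rows, each a list of 3 entries, a list of its own where there are three numbers: the turn, a rotation vector about the world's x, y, z as a fraction of full scale, then the shift along the world's x, y, z as a fraction of full scale, then the closure, from -1 (fully open) to 1 (shut), so that 0 is half open. A call has 1 to 20 rows; each row is the pose to reach, as a shift and turn from the pose commanded when the call began; what a row does not reach only later rows make up. Full scale, the value 1, is 0.1 m for a shift and pi/2 rad for a turn. A row lasts 1/8 s, in which the tool goes at most 62.5 mm and 10.7 degrees, less where a joint would pass 70% of its speed; a pose out of reach is approached as far as the arm can. A call with a number of a shift or a turn outside -1 to 1 is refused whole. A call with a gripper value outside its range is refused whole. The fingers move at their own pace and stop on an object; "grip_force" is the grip in N (left out, the last holds). Time passes only in rows, so rows that repeat a pose let the fingers close. It gives the time, the measured TCP pose, the force and the opening at its end, in the units of the state.
- status.read_state(): the state, without advancing time (a new reading comes with each control period).
- read_camera(name): name is "scene" or "side" or "wrist"; returns (picture, depth): 480x640x3 uint8, red, green, blue; 480x640 float32, m along the optical axis (not along the pixel's ray), 0 where there is no reading.
- camera_info(name): a dict with "K" (3x3 intrinsics, pixels), "R" (3x3) and "t" (3): a world point X has camera coordinates R X + t. Camera axes: x right, y down, z forward; pixel columns grow to the right and rows downward; lengths in m; the calibration is good to about 2 mm. The wrist camera is an equidistant fisheye: a pixel r from the principal point sees the ray r / f radians off the axis. A picture is of the moment at which its call begins: read the wrist's pose just before it. camera_info takes no time and is no camera call; for the wrist camera it gives the pose at the moment of the call.
- order.finish_job(): hands the job in, once; it reports no verdict.
The state is a dict: "time": time; "q": joint angles; "joint_vel": joint speeds; "joint_torque": joint torques, N m; "tool_pos": TCP position; "tcp_rot": TCP orientation; "wrist_force": force on the tool from outside, world axes, zero at the start; "torque": the same for the moment, N m; "width": opening from 0.0 (shut) to 1.0 (fully open).
Only numpy, scipy, OpenCV 4.12 (cv2) and the standard library are available. Lean on these libraries where they do the work, as an engineer would, in place of code of your own. Each camera call takes 0.05 s, during which the arm holds its last target. There are 200 camera calls.

## Task

The cream cuvette holder has been shifted away from its place in front of the detector. Without gripping or lifting it, push it gently along the table by the edges of its base plate until the plate lies flush against the long fence bar and its end is against the end stop, then leave it there. Keep your fingers off the upright board and the cuvette, keep the cuvette standing in its seat, and do not disturb anything else on the table.

Things in the scene. Friction and masses are not known exactly. Their poses are not given: they have to be found in the camera images.
- fence: Fixed black-anodised bar 300 x 25 x 15 mm high, slotted, screw heads to 22 mm. Turned up to 0.25 rad. Origin at table level on its front face (the long face towards the robot, where the holder goes). +x points from that face into the bar, away from the robot; y runs along the bar, +y to the robot's left. The bar spans x 0 to 25, y -170 to 130 mm.
- end_stop: Fixed black block 53 x 28 x 15 mm high in front of the fence, same axes, place along it varies. Origin at table level where the planes of the fence's front face and of its own stop face (which looks to -y) meet. Spans x -55 to -2, y 0 to 28 mm; screw heads to 22 mm. Home for the holder is in this corner: its centre at x -45, y -55 mm from here, axes parallel.
- holder: Loose, 0.25 to 0.5 kg. Cream base plate 90 (x) x 110 (y) x 12 mm thick. Origin under its centre, at table level. Its +x side goes against the fence, its +y side against the end stop; the -x and -y sides are free to push on. Starts up to 0.4 rad askew, 5 to 14 cm from home, nearer the robot and to the right. On it: cuvette at x 12, y 10 mm; board at x -16 to 40, y 36 to 44 mm.
- board: Upright cream board fixed across the holder near its +y side, 56 mm (x) x 8 mm (y), from the plate's top up to 60 mm above the table, with a short round LED barrel facing the cuvette and a small green circuit on the back. Origin at its foot. Not to be touched.
- cuvette_foot (a point): Centre of the underside of the clear empty cuvette, 12.5 x 12.5 x 45 mm, which stands loose in a 10 mm deep square seat on the holder's plate; its top is 57 mm above the table. Not to be touched.
- cuvette: The clear cuvette itself; same origin as cuvette_foot, z up.
- holder_seat (a point): Centre of the seat's floor on the holder, 12 mm above the table, where the cuvette's foot belongs.
- holder_far_left (a point): Corner of the holder's plate at its +x, +y end, 6 mm above the table.
- holder_far_right (a point): Corner of the holder's plate at its +x, -y end, 6 mm above the table.
- holder_left_face (a point): Middle of the holder's +y side face, 6 mm above the table.
- detector: Black detector head 42 mm wide, 56 mm tall, screwed to the table behind the fence, its round lens tube looking over the fence to -x at the cuvette's home place. Fixed. Origin under its centre, 78 mm behind the fence's front face.
- lens_post: Bystander, to be left alone: lens in a round black mount on a steel pedestal post, 98 mm tall, foot 32 mm across; origin under its foot.
- mirror_mount: Bystander, to be left alone: mirror in a square aluminium two-plate mount on a steel pedestal post, 102 mm tall, 46 mm wide; origin under its foot.
- driver: Bystander, to be left alone: screwdriver with a black handle lying on the table, 190 mm long, handle towards its own -x; origin at table level.
- cuvette_rack: Bystander, to be left alone: grey rack 45 x 110 x 24 mm with three spare cuvettes standing in it, 50 mm tall in all; origin under its centre.
- lens_tube: Bystander, to be left alone: short black tube standing on end, 31 mm across, 38 mm tall, open at the top; origin under its centre.
- screw_tray: Bystander, to be left alone: open grey tray 70 x 100 x 22 mm with loose screws in it; origin under its centre.
- clamp_fork: Bystander, to be left alone: flat steel clamping fork lying on the table, 62 x 34 x 9 mm; origin at table level.
Things that resemble listed ones, but are neither listed nor needed, are in the scene too. What is meant by the holder is not orange, pink or red, and is the larger of those in its own colour.

How it is judged:
By the outcome, as a careful person would: the job done as asked, in the order asked, and still so for the second after the job is handed in, with the robot touching nothing.
It also fails if it takes over 58 s, if anything falls off the work surface, if the arm or the gripper's body presses on something with over 40 N, if the wrist force passes 120 N, or if a joint passes its speed limit or range.

## Working session

There is one attempt and no reset: what is moved stays moved. The work goes in short steps, Python scripts to look and compute and a tool call to move; the robot and the scene stay as the last step left them, time stands still between calls to the robot, and variables do not carry over. Pictures are saved under pics/ and viewed, about 8 in all and at most 12, crops included, and the job is handed in when it is done.

Besides the shell and the picture viewer there is one more tool, called by a JSON object that holds its "op" and its "data", one argument or row to a line. move_arm: Moves the arm, as the interface text tells. Its arguments: {"type":"object","properties":{"deltas":{"type":"array","items":{"type":"array"}},"grip_force":{"type":"number"}},"required":["deltas"]}

```bash
mkdir -p pics; ls; python3 - <<'E'
from workcell import status, read_camera, camera_info
import cv2,numpy as np
for n in("scene","side"):
    p,d=read_camera(n); i=camera_info(n)
    np.savez(f"pics/{n}0.npz",p=p,d=d,**i)
    cv2.imwrite(f"pics/{n}0.png",p[:,:,::-1])
    print(n,np.round(-i["R"].T@i["t"],3))
print(status.read_state())
E
```

```text
pics
scene [1.025 0.483 0.551]
side [ 0.114 -0.543  0.522]
{'time': 0.1, 'q': array([ 1.24608962e+00,  2.64675453e-01,  1.60526742e+00,  4.64711763e-05,
        1.27371700e+00, -3.69180987e-02]), 'joint_vel': array([-0.00053155, -0.00284551, -0.00310742, -0.00102994,  0.00198713,
       -0.00017223]), 'joint_torque': array([ 3.54844815e-04, -5.16708934e+01, -3.68589377e+01,  1.22036610e-05,
        6.27792368e-03,  1.36569011e-05]), 'tool_pos': array([0.19136862, 0.64659574, 0.23007194]), 'tcp_rot': array([-0.45046029, -3.10870868,  0.00318126]), 'wrist_force': array([-0.70280421, -0.10820369, -0.07192262]), 'torque': array([ 0.02294028, -0.00300456,  0.03200148]), 'width': 1.0000161419900877}
```

View pics/scene0.png

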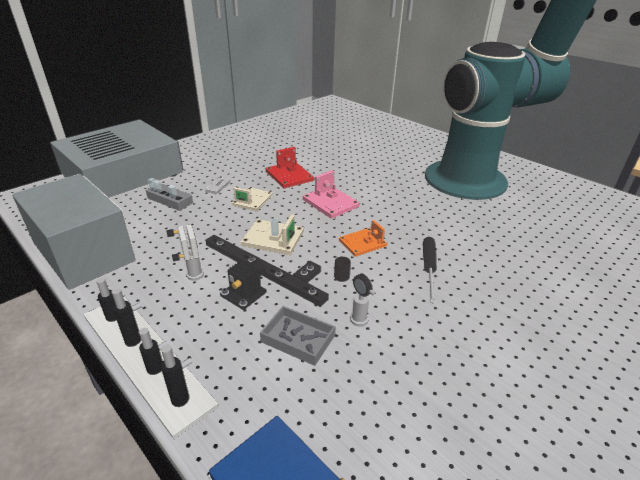

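View pics/side0.png

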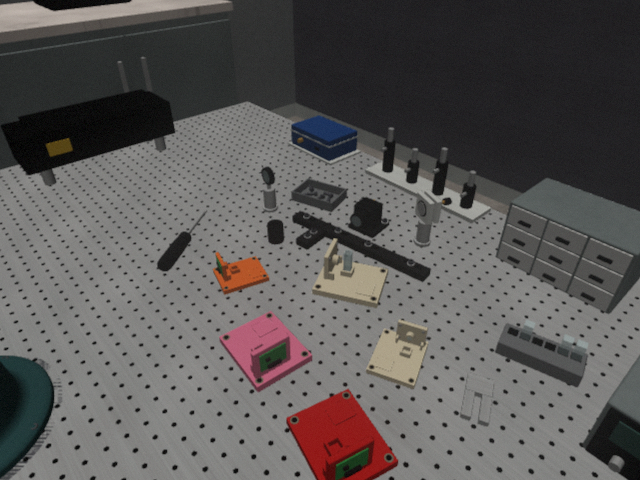

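The target is the cream holder at scene (272,236) / side (350,282), between fence and robot. The smaller cream one, the pink, red and orange ones are decoys. Next I fit the plate and fence from the depth cloud.

```bash
cat > h.py <<'E'
import numpy as np, cv2
def cloud(f):
    z=np.load(f); d=z['d']; v,u=np.mgrid[:480,:640]; K=z['K']
    c=np.stack([(u-K[0,2])/K[0,0]*d,(v-K[1,2])/K[1,1]*d,d],-1)
    X=(c-z['t'])@z['R']; X[d==0]=np.nan
    return X,z['p'],cv2.cvtColor(z['p'],cv2.COLOR_RGB2HSV)
def topdown(f,z,x0,x1,y0,y1,mm=1.0):
    "ortho view of plane z; up=+x, left=+y"
    q=np.load(f); P=q['K']@np.c_[q['R']@np.array([[0,-1],[-1,0],[0,0.]])*mm/1e3, q['R']@np.array([x1,y1,z])+q['t']]
    return cv2.warpPerspective(q['p'],np.linalg.inv(P),(int((y1-y0)*1e3/mm),int((x1-x0)*1e3/mm)))
E
python3 - <<'E'
from h import *
ims=[]
for n in("scene","side"):
    X,p,h=cloud(f"pics/{n}0.npz")
    x,y,z=X[...,0],X[...,1],X[...,2]
    ok=np.isfinite(z)
    for name,px in {"scene":[("hold",272,236),("fence",268,268)],"side":[("hold",350,282),("fence",360,247)]}[n]:
        c=X[px[1]-3:px[1]+4,px[0]-3:px[0]+4].reshape(-1,3) if False else None
    for nm,uv in ([("hold",(258,240)),("fence",(268,268)),("stop",(305,272))] if n=="scene" else [("hold",(345,285)),("fence",(352,244)),("stop",(310,240))]):
        print(n,nm,np.round(np.nanmedian(X[uv[1]-2:uv[1]+3,uv[0]-2:uv[0]+3].reshape(-1,3),0),4))
    t=ok&(h[...,1]<40)&(abs(z)<.02)&(x>.4)&(x<.9)&(abs(y)<.3)
    print("table z",np.median(z[t]))
E
```

```text
Traceback (most recent call last):
ValueError: too many values to unpack (expected 2)
```

```bash
python3 - <<'E'
from h import *
for n in("scene","side"):
    X,p,h=cloud(f"pics/{n}0.npz")
    for nm,uv in ([("hold",(258,240)),("fence",(268,268)),("stop",(305,272)),("tray",(295,340)),("lens",(360,318)),("tube",(342,268)),("mirror",(194,270)),("decoy",(250,200))] if n=="scene" else [("hold",(345,285)),("fence",(352,244)),("stop",(310,240)),("decoy",(390,368))]):
        print(n,nm,np.round(np.nanmedian(X[uv[1]-2:uv[1]+3,uv[0]-2:uv[0]+3].reshape(-1,3),0),4),h[uv[1],uv[0]])
E
```

```text
scene hold [ 0.5893 -0.1378  0.0119] [ 22  40 223]
scene fence [ 0.6335 -0.0494  0.0146] [150   8  62]
scene stop [0.5939 0.0112 0.0187] [130   8  90]
scene tray [0.7085 0.1129 0.0028] [105   7 137]
scene lens [0.605  0.1601 0.0163] [ 15   3 147]
scene tube [0.5463 0.0616 0.032 ] [160  26  58]
scene mirror [ 0.7439 -0.1309  0.0214] [165   3 154]
scene decoy [ 0.5095 -0.2731  0.0164] [ 21  41 160]
side hold [ 0.5303 -0.1423  0.0124] [ 21  52 172]
side fence [ 0.6207 -0.0693  0.0114] [ 0 27 28]
side stop [ 0.5693 -0.0094  0.0139] [165  16  32]
side decoy [ 0.4583 -0.3033  0.0093] [ 21  48 174]
```

```bash
cat >> h.py <<'E'
H=np.array([[-45,-55],[45,-55],[45,55],[-45,55]])/1e3
def tf(p,P): 
    c,s=np.cos(p[2]),np.sin(p[2]); return P@np.array([[c,s],[-s,c]])+p[:2]
def rectfit(pts,lx,ly,p0):
    "pose of rect lx*ly best matching occupancy of pts (2mm grid)"
    from scipy.optimize import minimize
    g=np.unique(np.round(pts/.002).astype(int),axis=0)*.002
    def cost(p):
        c,s=np.cos(p[2]),np.sin(p[2]); q=(g-p[:2])@np.array([[c,-s],[s,c]])
        o=np.maximum(abs(q)-np.array([lx,ly])/2,0); ins=(o.sum(1)==0)
        return np.mean(np.minimum(np.hypot(*o.T),.006))
    return p0,cost,g
def outline(im,P,x1,y1,col):
    q=np.stack([(y1-P[:,1])*1e3,(x1-P[:,0])*1e3],1)
    cv2.polylines(im,[np.round(q*8).astype(np.int32)],True,col,1,cv2.LINE_AA,3)
E
python3 - <<'E'
from h import *
hs=[];fs=[]
for n in("scene","side"):
    X,p,h=cloud(f"pics/{n}0.npz"); x,y,z=np.moveaxis(X,-1,0)
    cr=(h[...,0]>15)&(h[...,0]<30)&(h[...,1]>25)&(z>.009)&(z<.015)&(x>.46)&(x<.68)&(y>-.24)&(y<-.03)
    dk=(h[...,2]<110)&(h[...,1]<70)&(z>.0115)&(z<.0175)&(x>.5)&(x<.76)&(y>-.28)&(y<.14)
    k=cv2.connectedComponents(dk.astype(np.uint8))[1]
    best=np.argmax(np.bincount(k.ravel())[1:])+1; dk=k==best
    for nm,m in(("holder",cr),("fence",dk)):
        g=X[m][:,:2]; r=cv2.minAreaRect((g*1000).astype(np.float32)); print(n,nm,m.sum(),r,np.round(X[m][:,2].mean(),4))
    hs.append(X[cr]);fs.append(X[dk])
for nm,l in(("holder",hs),("fence",fs)):
    print(nm,cv2.minAreaRect((np.vstack(l)[:,:2]*1000).astype(np.float32)))
np.savez("pics/seg.npz",h=np.vstack(hs),f=np.vstack(fs))
x0,x1,y0,y1=.44,.74,-.26,.14
im=np.vstack([cv2.resize(topdown(f"pics/{n}0.npz",.0135,x0,x1,y0,y1,1),None,fx=1,fy=1) for n in("scene","side")])
for i in range(0,im.shape[1],50): im[::4,i]=(0,120,255)
for j in range(0,im.shape[0],50): im[j,::4]=(0,120,255)
cv2.imwrite("pics/top0.png",im[:,:,::-1])
E
```

```text
scene holder 886 ((551.9370727539062, -135.21658325195312), (94.4817886352539, 110.52790069580078), 29.808439254760742) 0.0117
scene fence 1346 ((609.3563842773438, -70.50213623046875), (81.18359375, 302.8241271972656), 9.160269737243652) 0.0144
side holder 1956 ((576.7222290039062, -119.07173156738281), (179.56982421875, 185.24267578125), 81.86146545410156) 0.0121
side fence 1548 ((605.1050415039062, -70.08869934082031), (83.39219665527344, 300.79754638671875), 8.813549995422363) 0.0149
holder ((576.6689453125, -119.44483947753906), (180.32357788085938, 185.24267578125), 81.86146545410156)
fence ((607.0106811523438, -70.88037109375), (85.9354476928711, 302.8241271972656), 9.160268783569336)
```

View pics/top0.png

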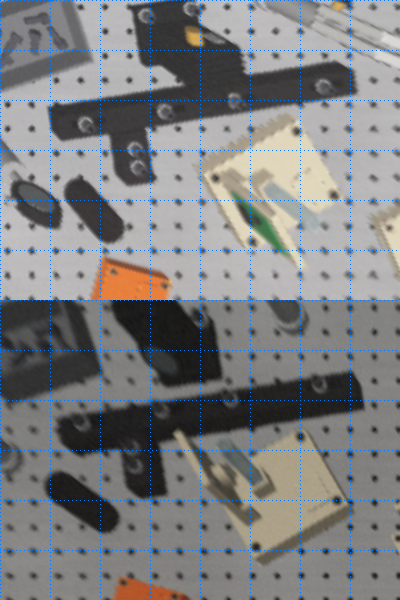

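The rectified view (up = +x, left = +y, top-left is (0.74, 0.14)) shows the fence turned by about 0.15 rad with the end stop to the left. The holder is turned by about 0.48 rad, with its far right corner about 1.5 cm from the bar. Now I fit both properly.

```bash
cat > fit.py <<'E'
from h import *
from scipy.optimize import differential_evolution as DE
from cv2 import fillPoly
FT=np.array([[0,-170],[25,-170],[25,130],[0,130.]])/1e3
def mask(polys,x1,y1,sh):
    m=np.zeros(sh,np.uint8)
    for P in polys: fillPoly(m,[np.round(np.stack([(y1-P[:,1])*1e3,(x1-P[:,0])*1e3],1)*16).astype(np.int32)],1,shift=4)
    return m.astype(bool)
x0,x1,y0,y1=.44,.74,-.30,.14; sh=(300,440)
def tops(sfx,z): return [topdown(f"pics/{n}{sfx}.npz",z,x0,x1,y0,y1) for n in("scene","side")]
def holder(sfx,bounds,names=("scene","side")):
    "IoU-like fit of plate rectangle at z=12mm; board/cuvette smear ignored as outside is only penalised on edge band"
    out=[]
    for n in names:
        h=cv2.cvtColor(topdown(f"pics/{n}{sfx}.npz",.012,x0,x1,y0,y1),cv2.COLOR_RGB2HSV)
        c=((h[...,0]>14)&(h[...,0]<32)&(h[...,1]>25)&(h[...,2]>60))
        out.append(cv2.GaussianBlur(c.astype(np.float32),(0,0),1))
    c=sum(out)/len(out)
    # plate = cream in every view (side walls/board smear go different ways)
    c=np.minimum.reduce(out) 
    f=lambda p:-np.sum(np.where(mask([tf(p,H)],x1,y1,sh),c-.35,0))
    r=DE(f,bounds,seed=0,popsize=20,tol=1e-6); return r.x,r.fun
def fence(sfx,bounds):
    c=np.minimum.reduce([((t.max(2)<85)&True).astype(np.float32) for t in tops(sfx,.015)])
    def f(p):
        s=p[3]; S=np.array([[-.055,s],[-.002,s],[-.002,s+.028],[-.055,s+.028]])
        return -np.sum(np.where(mask([tf(p,FT),tf(p,S)],x1,y1,sh),c-.5,0))
    r=DE(f,bounds,seed=0,popsize=20,tol=1e-6); return r.x,r.fun
E
python3 - <<'E'
from fit import *
hp,a=holder("0",[(.53,.60),(-.16,-.10),(.3,.65)]); print("holder",np.round(hp,4),a)
for n in("scene","side"): print(n,np.round(holder("0",[(.53,.60),(-.16,-.10),(.3,.65)],(n,))[0],4))
fp,b=fence("0",[(.59,.65),(-.08,.0),(.05,.25),(-.1,.1)]); print("fence",np.round(fp,4),b)
o=tf(fp,np.array([[0,fp[3]]]))[0]; home=tf([*o,fp[2]],np.array([[-.045,-.055]]))[0]
print("stop",o,"home",home)
np.save("pics/fence.npy",[*o,fp[2]])
S=np.array([[-.055,0],[-.002,0],[-.002,.028],[-.055,.028]])
ims=[]
for t in tops("0",.013):
    t=t.copy()
    outline(t,tf(hp,H),x1,y1,(255,0,0));outline(t,tf(fp,FT),x1,y1,(0,255,0));outline(t,tf([*o,fp[2]],S),x1,y1,(0,255,0));outline(t,tf([*home,fp[2]],H),x1,y1,(0,0,255)); ims.append(t)
cv2.imwrite("pics/fit0.png",np.vstack(ims)[:,:,::-1])
E
```

```text
holder [ 0.5516 -0.1353  0.5039] -3888.481201171875
scene [ 0.5614 -0.1275  0.5131]
side [ 0.5414 -0.1415  0.5134]
fence [ 0.6199 -0.0459  0.1703  0.0434] -1652.5
stop [ 0.61252078 -0.00310778] home [ 0.57749275 -0.06493849]
```

View pics/fit0.png

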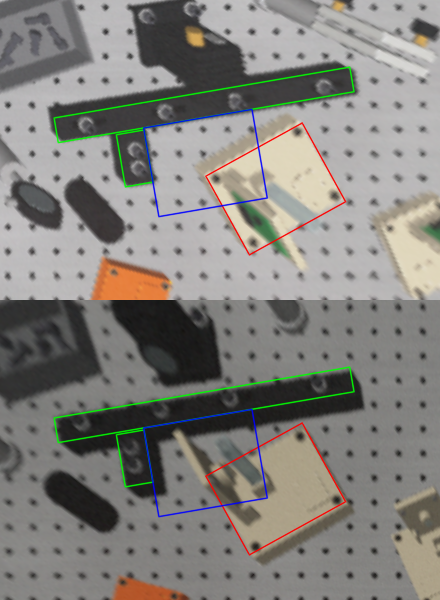

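Fit is good: red sits on the plate in both views, green on the bar and stop. Holder is at (0.552, −0.135, 0.504 rad), home at (0.577, −0.065, 0.170 rad). Next I check clearance at the finger touchdown spots.

```bash
python3 - <<'E'
from fit import *
X=np.vstack([cloud(f"pics/{n}0.npz")[0].reshape(-1,3) for n in("scene","side")]); X=X[np.isfinite(X[:,2])]
th=.170;R=np.array([[np.cos(th),-np.sin(th)],[np.sin(th),np.cos(th)]])
for nm,c,hx,hy in(("A",(.459,-.157),.02,.045),("A2",(.452,-.158),.02,.045),("B",(.59,-.225),.04,.02)):
    q=(X[:,:2]-c)@R
    k=(abs(q[:,0])<hx)&(abs(q[:,1])<hy)&(X[:,2]>.007)
    b=(abs(q[:,0])<.06)&(abs(q[:,1])<.06)&(X[:,2]>.06)
    print(nm,k.sum(),b.sum(),np.round(X[k][::40],3)[:6])
x0,x1,y0,y1=.36,.74,-.32,.14
im=topdown("pics/side0.npz",.012,x0,x1,y0,y1)
# pink/red/orange extents
for n in("scene","side"):
    Y,p,h=cloud(f"pics/{n}0.npz")
    for nm,m in(("pink",(h[...,0]>150)&(h[...,0]<176)&(h[...,1]>60)&(h[...,2]>100)),("orange",(h[...,0]>5)&(h[...,0]<14)&(h[...,1]>150))):
        q=Y[m&(Y[...,2]>.004)&(Y[...,2]<.1)&(Y[...,0]<.8)]; print(n,nm,np.round(np.nanpercentile(q,[2,98],axis=0),3).tolist())
E
```

```text
A 0 0 []
A2 0 0 []
B 0 0 []
scene pink [[0.315, -0.205, 0.006], [0.402, -0.101, 0.059]]
scene orange [[0.395, -0.025, 0.005], [0.465, 0.044, 0.043]]
side pink [[0.307, -0.212, 0.01], [0.396, -0.104, 0.06]]
side orange [[0.315, -0.369, 0.005], [0.458, 0.035, 0.048]]
```

{"op": "move_arm", "data": {
  "deltas": [
    [[0, 0, -0.1], [0.3, -0.5, -0.1], 0],
    [[0, 0, -0.2], [0.6, -1, -0.2], 0],
    [[0, 0, -0.2], [0.6, -1, -0.2], 0]
  ]
}}

```text
time: 0.48
tool_pos: [0.2525, 0.5429, 0.209]
tcp_rot: [-0.937, -2.998, 0.008]
wrist_force: [-0.1, 0.8, 0.2]
width: 0.498
```

{"op": "move_arm", "data": {
  "deltas": [
    [[0, 0, -0.11], [0.3, -0.5, 0], 0],
    [[0, 0, -0.22], [0.6, -1, 0], 0],
    [[0, 0, -0.22], [0.6, -1, 0], 0]
  ]
}}

```text
time: 0.85
tool_pos: [0.3129, 0.4453, 0.2113]
tcp_rot: [1.438, 2.793, -0.001]
wrist_force: [0.2, 0.7, 0.5]
width: 0.501
```

{"op": "move_arm", "data": {
  "deltas": [
    [[0, 0, -0.11], [0.3, -0.5, 0], 0],
    [[0, 0, -0.22], [0.6, -1, 0], 0],
    [[0, 0, -0.22], [0.6, -1, 0], 0]
  ]
}}

```text
time: 1.23
tool_pos: [0.3729, 0.3461, 0.2115]
tcp_rot: [1.896, 2.505, 0.001]
wrist_force: [-0.5, 0.8, -0.5]
width: 0.502
```

{"op": "move_arm", "data": {
  "deltas": [
    [[0, 0, -0.11], [0.25, -0.5, 0], 0],
    [[0, 0, -0.22], [0.5, -1, 0], 0],
    [[0, 0, -0.22], [0.5, -1, 0], 0]
  ]
}}

```text
time: 1.6
tool_pos: [0.4228, 0.2467, 0.2116]
tcp_rot: [2.297, 2.143, 0.001]
wrist_force: [-0.4, 0.2, -0.5]
width: 0.502
```

{"op": "move_arm", "data": {
  "deltas": [
    [[0, 0, -0.11], [0.1, -0.5, 0], 0],
    [[0, 0, -0.22], [0.2, -1, 0], 0],
    [[0, 0, -0.22], [0.2, -1, 0], 0]
  ]
}}

```text
time: 1.98
tool_pos: [0.4421, 0.1472, 0.2115]
tcp_rot: [-2.63, -1.718, -0.001]
wrist_force: [-0.2, 0.8, -0.2]
width: 0.501
```

{"op": "move_arm", "data": {
  "deltas": [
    [[0, 0, -0.11], [0.08, -0.5, 0], 0],
    [[0, 0, -0.22], [0.12, -1, 0], 0],
    [[0, 0, -0.22], [0.12, -1, 0], 0]
  ]
}}

```text
time: 2.35
tool_pos: [0.4543, 0.0474, 0.2115]
tcp_rot: [-2.886, -1.241, -0.001]
wrist_force: [0.8, 1.2, -0.1]
width: 0.502
```

{"op": "move_arm", "data": {
  "deltas": [
    [[0, 0, -0.11], [0, -0.5, 0], 0],
    [[0, 0, -0.22], [0, -1, 0], 0],
    [[0, 0, -0.22], [0, -1, 0], 0]
  ]
}}

```text
time: 2.72
tool_pos: [0.4545, -0.0525, 0.2115]
tcp_rot: [-3.056, -0.727, -0.001]
wrist_force: [0.2, 0.4, 0.8]
width: 0.499
```

{"op": "move_arm", "data": {
  "deltas": [
    [[0, 0, -0.1], [0, -0.5, 0], 0],
    [[0, 0, -0.189], [0, -1, -0.3], 0],
    [[0, 0, -0.189], [0, -1, -0.6], 0],
    [[0, 0, -0.189], [0, -1, -1], 0],
    [[0, 0, -0.189], [0, -1, -1], 0]
  ]
}}

```text
time: 3.35
tool_pos: [0.4516, -0.1491, 0.108]
tcp_rot: [-3.125, -0.273, 0.01]
wrist_force: [0.5, 0.9, 1.1]
width: 0.496
```

{"op": "move_arm", "data": {
  "deltas": [
    [[0, 0, 0], [0, -0.05, -0.3], 0],
    [[0, 0, 0], [0, -0.05, -0.6], 0],
    [[0, 0, 0], [0, -0.05, -0.9], 0],
    [[0, 0, 0], [0, -0.05, -0.95], 0],
    [[0, 0, 0], [0, -0.05, -0.98], 0],
    [[0, 0, 0], [0, -0.05, -1], 0],
    [[0, 0, 0], [0, -0.05, -1], 0]
  ]
}}

```text
time: 4.22
tool_pos: [0.4545, -0.158, 0.0123]
tcp_rot: [3.13, 0.266, 0.003]
wrist_force: [-0.4, 0.5, -0.0]
width: 0.501
```

{"op": "move_arm", "data": {
  "deltas": [
    [[0, 0, 0], [0, 0, -0.03], 0],
    [[0, 0, 0], [0, 0, -0.06], 0],
    [[0, 0, 0], [0, 0, -0.06], 0]
  ]
}}

```text
time: 4.6
tool_pos: [0.4532, -0.1577, 0.0049]
tcp_rot: [-3.13, -0.265, 0.001]
wrist_force: [-1.0, -0.3, 0.3]
width: 0.501
```

{"op": "move_arm", "data": {
  "deltas": [
    [[0, 0, 0], [0, 0, -0.02], 0],
    [[0, 0, 0], [0, 0, -0.04], 0],
    [[0, 0, 0], [0, 0, -0.04], 0]
  ]
}}

```text
time: 4.97
tool_pos: [0.4534, -0.1577, 0.001]
tcp_rot: [-3.13, -0.266, 0.001]
wrist_force: [0.2, 0.0, -0.7]
width: 0.504
```

```bash
python3 - <<'E'
from workcell import status, read_camera, camera_info
import cv2,numpy as np
for n in("side","scene"):
    p,d=read_camera(n); np.savez(f"pics/{n}1.npz",p=p,d=d,**camera_info(n))
    K=camera_info(n);q=K["K"]@(K["R"]@np.array([.46,-.15,.01])+K["t"]);u,v=(q[:2]/q[2]).astype(int);print(u,v)
    cv2.imwrite(f"pics/{n}1c.png",cv2.resize(p[max(v-60,0):v+60,u-80:u+80,::-1],None,fx=4,fy=4))
print(status.read_state()["tool_pos"],status.read_state()["wrist_force"])
E
```

```text
316 308
300 215
[ 0.45356612 -0.15776597  0.0012395 ] [-0.65693     0.77880928 -0.40343008]
```

View pics/side1c.png

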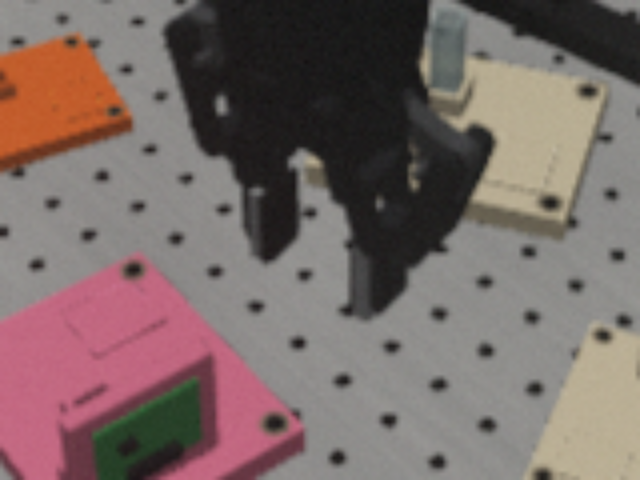

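The fingertips hang about 5 mm clear of the table with no contact force, behind the plate's near side. Now a slow push along the fence normal, which should also straighten the plate.

{"op": "move_arm", "data": {
  "deltas": [
    [[0, 0, 0], [0.079, 0.0135, 0], 0],
    [[0, 0, 0], [0.158, 0.027, 0], 0],
    [[0, 0, 0], [0.237, 0.041, 0], 0],
    [[0, 0, 0], [0.266, 0.046, 0], 0],
    [[0, 0, 0], [0.296, 0.051, 0], 0],
    [[0, 0, 0], [0.325, 0.056, 0], 0],
    [[0, 0, 0], [0.355, 0.061, 0], 0],
    [[0, 0, 0], [0.384, 0.066, 0], 0],
    [[0, 0, 0], [0.414, 0.071, 0], 0],
    [[0, 0, 0], [0.443, 0.076, 0], 0],
    [[0, 0, 0], [0.473, 0.081, 0], 0],
    [[0, 0, 0], [0.503, 0.086, 0], 0],
    [[0, 0, 0], [0.532, 0.091, 0], 0],
    [[0, 0, 0], [0.562, 0.096, 0], 0],
    [[0, 0, 0], [0.591, 0.101, 0], 0],
    [[0, 0, 0], [0.621, 0.106, 0], 0],
    [[0, 0, 0], [0.641, 0.11, 0], 0],
    [[0, 0, 0], [0.641, 0.11, 0], 0]
  ]
}}

```text
time: 7.32
tool_pos: [0.5176, -0.1466, 0.0011]
tcp_rot: [-3.13, -0.266, 0.001]
wrist_force: [-3.6, 0.8, 0.5]
width: 0.498
```

```bash
cat > look.py <<'E'
import sys
from workcell import status, read_camera, camera_info
from fit import *
sfx=sys.argv[1]; names=sys.argv[2].split(","); b=eval(sys.argv[3]); ims=[]
o=np.load("pics/fence.npy")
for n in names:
    p,d=read_camera(n); np.savez(f"pics/{n}{sfx}.npz",p=p,d=d,**camera_info(n))
hp,c=holder(sfx,b,names)
c_,s_=np.cos(o[2]),np.sin(o[2]); fr=lambda p:np.round((np.array(p)-o[:2])@np.array([[c_,-s_],[s_,c_]])*1e3,1)
st=status.read_state()
print("holder in stop frame mm",fr(hp[:2]),"rel yaw",round(hp[2]-o[2],3),"cost",c,"| tcp",fr(st["tool_pos"][:2]),st["tool_pos"].round(4),st["wrist_force"].round(1),st["time"])
for n in names:
    t=topdown(f"pics/{n}{sfx}.npz",.012,x0,x1,y0,y1); outline(t,tf(hp,H),x1,y1,(255,0,0)); ims.append(t)
    if len(sys.argv)>4: ims.append(np.load(f"pics/{n}{sfx}.npz")["p"][150:350,120:560])
cv2.imwrite(f"pics/look{sfx}.png",np.vstack(ims)[:,:,::-1])
E
python3 look.py 2 scene,side "[(.53,.62),(-.16,-.06),(.0,.6)]"
```

```text
holder in stop frame mm [ -55.7 -128.9] rel yaw 0.172 cost 431.0870361328125 | tcp [-117.9 -125.4] [ 0.5176 -0.1467  0.0011] [-2.2  1.5 -0.7] 7.425
```

View pics/look2.png

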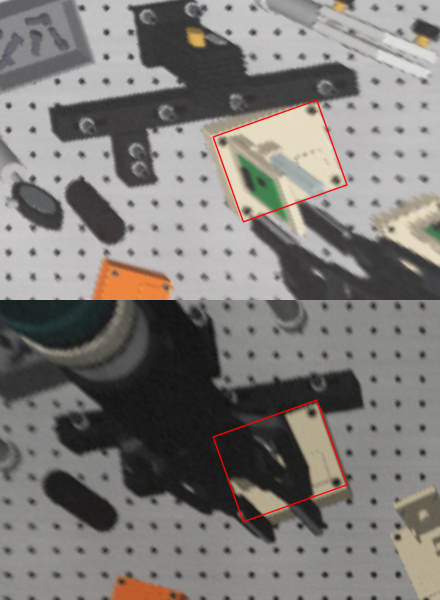

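Halfway: the plate is 0.17 rad askew and its far right corner is close to the bar. Side view is mostly blocked by the arm. I keep pushing.

{"op": "move_arm", "data": {
  "deltas": [
    [[0, 0, 0], [0.02, 0.0034, 0], 0],
    [[0, 0, 0], [0.039, 0.007, 0], 0],
    [[0, 0, 0], [0.059, 0.01, 0], 0],
    [[0, 0, 0], [0.079, 0.0135, 0], 0],
    [[0, 0, 0], [0.099, 0.017, 0], 0],
    [[0, 0, 0], [0.118, 0.02, 0], 0],
    [[0, 0, 0], [0.128, 0.022, 0], 0],
    [[0, 0, 0], [0.138, 0.024, 0], 0],
    [[0, 0, 0], [0.148, 0.0255, 0], 0],
    [[0, 0, 0], [0.148, 0.0255, 0], 0]
  ]
}}

```text
time: 8.68
tool_pos: [0.5313, -0.1444, 0.0013]
tcp_rot: [-3.13, -0.266, 0.004]
wrist_force: [-6.8, -0.9, 3.5]
width: 0.503
```

```bash
python3 look.py 3 scene "[(.53,.62),(-.16,-.06),(.0,.6)]"
```

```text
holder in stop frame mm [ -46.9 -128.3] rel yaw 0.01 cost -3839.89208984375 | tcp [-104.  -125.4] [ 0.5313 -0.1444  0.0013] [-6.7 -0.   4.7] 8.725
```

{"op": "move_arm", "data": {
  "deltas": [
    [[0, 0, 0], [0.01, 0.0017, 0], 0],
    [[0, 0, 0], [0.02, 0.0034, 0], 0],
    [[0, 0, 0], [0.02, 0.0034, 0], 0]
  ]
}}

```text
time: 9.1
tool_pos: [0.5315, -0.1442, 0.0011]
tcp_rot: [-3.13, -0.266, 0.01]
wrist_force: [-12.3, -1.8, 9.2]
width: 0.5
```

```bash
python3 look.py 4 scene "[(.53,.62),(-.16,-.06),(.0,.6)]"
```

```text
holder in stop frame mm [ -46.9 -128.3] rel yaw 0.009 cost -3799.907470703125 | tcp [-103.8 -125.3] [ 0.5315 -0.1442  0.0011] [-11.7  -1.6   7.8] 9.15
```

Force rose to 12 N with no motion, relative yaw 0.01: the plate lies flush on the fence. I back off, lift, turn 90° and go behind the −y side.

{"op": "move_arm", "data": {
  "deltas": [
    [[0, 0, 0], [-0.08, -0.0135, 0], 0],
    [[0, 0, 0], [-0.24, -0.04, 0], 0],
    [[0, 0, 0], [-0.45, -0.076, 0], 0],
    [[0, 0, 0], [-0.45, -0.076, 0.1], 0],
    [[0, 0, 0], [-0.45, -0.076, 0.5], 0],
    [[0, 0, 0], [-0.45, -0.076, 1], 0],
    [[0, 0, 0.1], [-0.45, -0.3, 1], 0.2],
    [[0, 0, 0.2], [-0.45, -0.6, 1], 0.2],
    [[0, 0, 0.3], [-0.2, -0.84, 1], 0.2],
    [[0, 0, 0.4], [0.1, -0.84, 1], 0.2],
    [[0, 0, 0.5], [0.4, -0.84, 1], 0.2],
    [[0, 0, 0.6], [0.7, -0.84, 1], 0.2],
    [[0, 0, 0.7], [0.7, -0.84, 1], 0.2],
    [[0, 0, 0.8], [0.7, -0.84, 1], 0.2],
    [[0, 0, 0.9], [0.7, -0.84, 1], 0.2],
    [[0, 0, 1], [0.7, -0.84, 1], 0.2],
    [[0, 0, 1], [0.7, -0.84, 1], 0.2]
  ]
}}

```text
time: 11.28
tool_pos: [0.6057, -0.2281, 0.1024]
tcp_rot: [2.026, 2.398, 0.001]
wrist_force: [-0.5, 0.4, 0.0]
width: 0.4
```

```bash
python3 look.py 5 scene,side "[(.53,.62),(-.16,-.06),(.0,.6)]"
```

```text
holder in stop frame mm [ -47.6 -131.4] rel yaw 0.013 cost -2959.28564453125 | tcp [ -45.3 -220.4] [ 0.6052 -0.228   0.102 ] [0.5 1.  0.8] 11.375
```

View pics/look5.png

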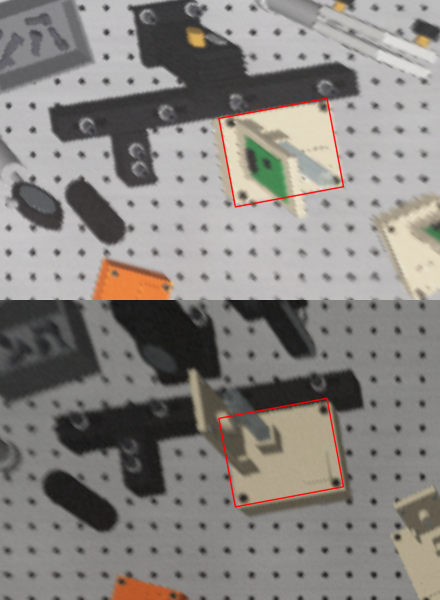

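The plate lies flush along the bar, 76 mm short of the stop, cuvette standing. I lower behind the −y side and push along the fence.

{"op": "move_arm", "data": {
  "deltas": [
    [[0, 0, 0], [0, 0, -0.3], 0.2],
    [[0, 0, 0], [0, 0, -0.6], 0.2],
    [[0, 0, 0], [0, 0, -0.85], 0.2],
    [[0, 0, 0], [0, 0, -0.95], 0.2],
    [[0, 0, 0], [0, 0, -0.995], 0.2],
    [[0, 0, 0], [0, 0, -0.995], 0.2]
  ]
}}

```text
time: 12.12
tool_pos: [0.6051, -0.2281, 0.0025]
tcp_rot: [2.025, 2.4, 0.001]
wrist_force: [0.2, -0.5, 0.5]
width: 0.397
```

{"op": "move_arm", "data": {
  "deltas": [
    [[0, 0, 0], [-0.012, 0.069, 0], 0.2],
    [[0, 0, 0], [-0.024, 0.138, 0], 0.2],
    [[0, 0, 0], [-0.03, 0.177, 0], 0.2],
    [[0, 0, 0], [-0.037, 0.217, 0], 0.2],
    [[0, 0, 0], [-0.044, 0.256, 0], 0.2],
    [[0, 0, 0], [-0.051, 0.296, 0], 0.2],
    [[0, 0, 0], [-0.057, 0.335, 0], 0.2],
    [[0, 0, 0], [-0.064, 0.374, 0], 0.2],
    [[0, 0, 0], [-0.071, 0.414, 0], 0.2],
    [[0, 0, 0], [-0.078, 0.453, 0], 0.2],
    [[0, 0, 0], [-0.084, 0.493, 0], 0.2],
    [[0, 0, 0], [-0.084, 0.493, 0], 0.2]
  ]
}}

```text
time: 13.62
tool_pos: [0.5959, -0.1779, 0.0016]
tcp_rot: [-2.025, -2.401, -0.0]
wrist_force: [0.4, -0.5, 0.4]
width: 0.396
```

```bash
python3 look.py 6 side,scene "[(.53,.62),(-.16,-.06),(.0,.6)]"
```

```text
holder in stop frame mm [-48.9 -98.6] rel yaw 0.084 cost -926.7781982421875 | tcp [ -46.3 -169.5] [ 0.5956 -0.178   0.0014] [-0.3 -0.4  0.1] 13.725
```

View pics/look6.png

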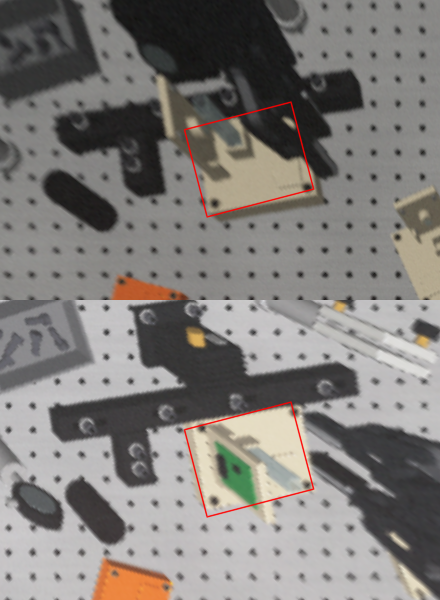

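The holder slides along the fence. This fit is pulled off by the fingers hiding the corner. I carry on, slower near the stop.

{"op": "move_arm", "data": {
  "deltas": [
    [[0, 0, 0], [-0.007, 0.039, 0], 0.2],
    [[0, 0, 0], [-0.014, 0.079, 0], 0.2],
    [[0, 0, 0], [-0.02, 0.118, 0], 0.2],
    [[0, 0, 0], [-0.027, 0.158, 0], 0.2],
    [[0, 0, 0], [-0.034, 0.197, 0], 0.2],
    [[0, 0, 0], [-0.041, 0.236, 0], 0.2],
    [[0, 0, 0], [-0.047, 0.276, 0], 0.2],
    [[0, 0, 0], [-0.054, 0.315, 0], 0.2],
    [[0, 0, 0], [-0.061, 0.355, 0], 0.2],
    [[0, 0, 0], [-0.068, 0.394, 0], 0.2],
    [[0, 0, 0], [-0.068, 0.394, 0], 0.2]
  ]
}}

```text
time: 15.1
tool_pos: [0.5892, -0.1386, 0.0019]
tcp_rot: [-2.025, -2.401, -0.0]
wrist_force: [-1.1, -0.1, -0.5]
width: 0.393
```

```bash
python3 look.py 7 scene "[(.53,.62),(-.14,-.04),(.0,.4)]"
```

```text
holder in stop frame mm [-45.9 -60.5] rel yaw 0.006 cost -4005.44482421875 | tcp [ -45.9 -129.7] [ 0.5893 -0.1388  0.0019] [ 0.2  0.4 -0.2] 15.15
```

About 5–7 mm to go, so I creep with small steps.

{"op": "move_arm", "data": {
  "deltas": [
    [[0, 0, 0], [-0.003, 0.015, 0], 0.2],
    [[0, 0, 0], [-0.005, 0.03, 0], 0.2],
    [[0, 0, 0], [-0.008, 0.044, 0], 0.2],
    [[0, 0, 0], [-0.008, 0.044, 0], 0.2]
  ]
}}

```text
time: 15.65
tool_pos: [0.5886, -0.1348, 0.0019]
tcp_rot: [2.026, 2.401, 0.0]
wrist_force: [0.5, -1.2, -0.1]
width: 0.406
```

{"op": "move_arm", "data": {
  "deltas": [
    [[0, 0, 0], [-0.002, 0.01, 0], 0.2],
    [[0, 0, 0], [-0.003, 0.02, 0], 0.2],
    [[0, 0, 0], [-0.003, 0.02, 0], 0.2]
  ]
}}

```text
time: 16.02
tool_pos: [0.5882, -0.1327, 0.0019]
tcp_rot: [2.026, 2.401, 0.0]
wrist_force: [1.0, -2.3, 0.8]
width: 0.401
```

```bash
python3 look.py 8 scene "[(.53,.62),(-.14,-.04),(.0,.4)]"
```

```text
holder in stop frame mm [-46.2 -56.8] rel yaw -0.0 cost -3892.754638671875 | tcp [ -45.9 -123.7] [ 0.5883 -0.1327  0.0019] [ 0.3 -2.1  1. ] 16.075
```

{"op": "move_arm", "data": {
  "deltas": [
    [[0, 0, 0], [-0.002, 0.01, 0], 0.2],
    [[0, 0, 0], [-0.002, 0.01, 0], 0.2],
    [[0, 0, 0], [-0.003, 0.018, 0], 0.2],
    [[0, 0, 0], [-0.003, 0.018, 0], 0.2]
  ]
}}

```text
time: 16.58
tool_pos: [0.588, -0.131, 0.0019]
tcp_rot: [2.025, 2.401, 0.0]
wrist_force: [0.8, -2.0, 1.3]
width: 0.404
```

{"op": "move_arm", "data": {
  "deltas": [
    [[0, 0, 0], [-0.001, 0.008, 0], 0.2],
    [[0, 0, 0], [-0.002, 0.015, 0], 0.2],
    [[0, 0, 0], [-0.002, 0.015, 0], 0.2]
  ]
}}

```text
time: 16.95
tool_pos: [0.5879, -0.1309, 0.0019]
tcp_rot: [2.024, 2.4, -0.002]
wrist_force: [-0.2, -7.5, 0.3]
width: 0.4
```

Stopped against the end stop: 7.5 N with no further motion. I back off and give a final light push on the −x side, keeping away from the orange decoy.

{"op": "move_arm", "data": {
  "deltas": [
    [[0, 0, 0], [0.001, -0.008, 0], 0.2],
    [[0, 0, 0], [0.003, -0.1, 0], 0.2],
    [[0, 0, 0], [0.05, -0.3, 0], 0.2],
    [[0, 0, 0], [0.05, -0.3, 0.1], 0.2],
    [[0, 0, 0], [0.05, -0.3, 0.5], 0.2],
    [[0, 0, 0], [0.05, -0.3, 1], 0.2],
    [[0, 0, -0.1], [-0.2, -0.4, 1], 0.2],
    [[0, 0, -0.2], [-0.5, -0.4, 1], 0.2],
    [[0, 0, -0.3], [-0.8, -0.3, 1], 0.2],
    [[0, 0, -0.4], [-0.975, 0, 1], 0.2],
    [[0, 0, -0.5], [-0.975, 0.395, 1], 0.2],
    [[0, 0, -0.6], [-0.975, 0.395, 1], 0.2],
    [[0, 0, -0.7], [-0.975, 0.395, 1], 0.2],
    [[0, 0, -0.8], [-0.975, 0.395, 1], 0.2],
    [[0, 0, -0.9], [-0.975, 0.395, 1], 0.2],
    [[0, 0, -1], [-0.975, 0.395, 1], 0.2],
    [[0, 0, -1], [-0.975, 0.395, 1], 0.2]
  ]
}}

```text
time: 19.08
tool_pos: [0.4903, -0.0899, 0.1023]
tcp_rot: [-3.13, -0.268, -0.001]
wrist_force: [-0.5, 0.7, -0.5]
width: 0.404
```

```bash
python3 look.py 9 scene,side "[(.53,.62),(-.14,-.04),(.0,.4)]" raw
```

```text
holder in stop frame mm [-47.3 -56.7] rel yaw -0.015 cost -2659.67236328125 | tcp [-135.2  -64.9] [ 0.4903 -0.09    0.1021] [ 0.  -0.4 -0.5] 19.175
```

View pics/look9.png

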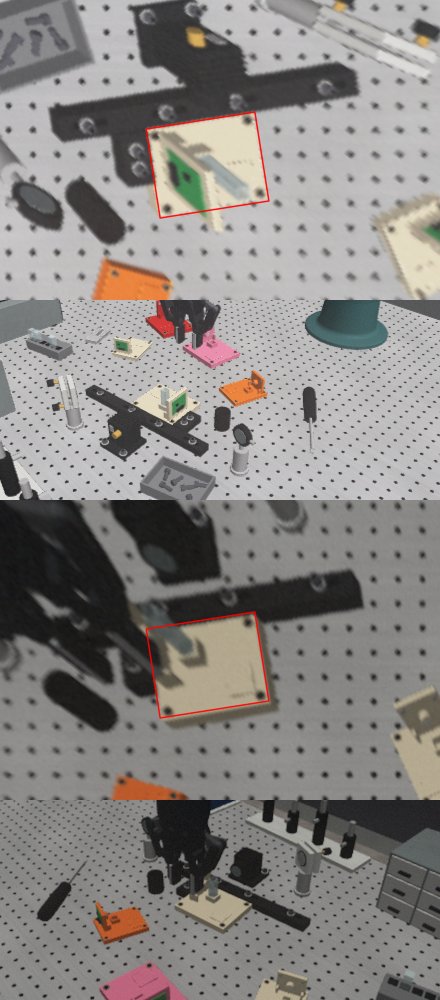

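The holder sits in the corner, cuvette upright, with maybe a hair of skew. Down and a final light push toward the fence.

{"op": "move_arm", "data": {
  "deltas": [
    [[0, 0, 0], [0, 0, -0.3], 0.2],
    [[0, 0, 0], [0, 0, -0.6], 0.2],
    [[0, 0, 0], [0, 0, -0.85], 0.2],
    [[0, 0, 0], [0, 0, -0.95], 0.2],
    [[0, 0, 0], [0, 0, -0.995], 0.2],
    [[0, 0, 0], [0, 0, -0.995], 0.2]
  ]
}}

```text
time: 19.92
tool_pos: [0.4908, -0.0901, 0.0028]
tcp_rot: [3.13, 0.266, 0.001]
wrist_force: [-0.6, -1.1, -0.2]
width: 0.399
```

{"op": "move_arm", "data": {
  "deltas": [
    [[0, 0, 0], [0.079, 0.0135, 0], 0.2],
    [[0, 0, 0], [0.158, 0.027, 0], 0.2],
    [[0, 0, 0], [0.217, 0.037, 0], 0.2],
    [[0, 0, 0], [0.246, 0.042, 0], 0.2],
    [[0, 0, 0], [0.266, 0.046, 0], 0.2],
    [[0, 0, 0], [0.281, 0.048, 0], 0.2],
    [[0, 0, 0], [0.296, 0.051, 0], 0.2],
    [[0, 0, 0], [0.306, 0.0525, 0], 0.2],
    [[0, 0, 0], [0.306, 0.0525, 0], 0.2]
  ]
}}

```text
time: 21.05
tool_pos: [0.5208, -0.0848, 0.0023]
tcp_rot: [3.13, 0.266, 0.0]
wrist_force: [0.0, 0.2, -0.3]
width: 0.399
```

{"op": "move_arm", "data": {
  "deltas": [
    [[0, 0, 0], [0.01, 0.0017, 0], 0.2],
    [[0, 0, 0], [0.02, 0.0034, 0], 0.2],
    [[0, 0, 0], [0.02, 0.0034, 0], 0.2]
  ]
}}

```text
time: 21.42
tool_pos: [0.5219, -0.0845, 0.0021]
tcp_rot: [-3.13, -0.266, 0.003]
wrist_force: [-4.2, -2.2, 1.5]
width: 0.399
```

{"op": "move_arm", "data": {
  "deltas": [
    [[0, 0, 0], [0.01, 0.0017, 0], 0.2],
    [[0, 0, 0], [0.02, 0.0034, 0], 0.2],
    [[0, 0, 0], [0.02, 0.0034, 0], 0.2]
  ]
}}

```text
time: 21.8
tool_pos: [0.522, -0.0842, 0.0017]
tcp_rot: [-3.13, -0.266, 0.009]
wrist_force: [-8.5, -2.2, 6.5]
width: 0.398
```

```bash
python3 look.py 10 scene "[(.53,.62),(-.14,-.04),(.0,.4)]"
```

```text
holder in stop frame mm [-46.  -55.3] rel yaw -0.027 cost -3806.2578125 | tcp [-103.   -64.6] [ 0.522  -0.0842  0.0017] [-9.3 -1.6  6.7] 21.85
```

Pressed with 9 N without motion: flush on the fence. I back off and return to the −y side for a look and a confirming light touch on the stop direction.

{"op": "move_arm", "data": {
  "deltas": [
    [[0, 0, 0], [-0.03, -0.005, 0], 0.2],
    [[0, 0, 0], [-0.15, -0.025, 0], 0.2],
    [[0, 0, 0], [-0.35, -0.06, 0], 0.2],
    [[0, 0, 0], [-0.35, -0.06, 0.1], 0.2],
    [[0, 0, 0], [-0.35, -0.06, 0.5], 0.2],
    [[0, 0, 0], [-0.35, -0.06, 1], 0.2],
    [[0, 0, 0.1], [-0.3, -0.5, 1], 0.2],
    [[0, 0, 0.2], [-0.2, -0.9, 1], 0.2],
    [[0, 0, 0.3], [0.1, -1, 1], 0.2],
    [[0, 0, 0.4], [0.4, -1, 1], 0.2],
    [[0, 0, 0.5], [0.7, -1, 1], 0.2],
    [[0, 0, 0.6], [0.7, -1, 1], 0.2],
    [[0, 0, 0.7], [0.7, -1, 1], 0.2],
    [[0, 0, 0.8], [0.7, -1, 1], 0.2],
    [[0, 0, 0.9], [0.7, -1, 1], 0.2],
    [[0, 0, 1], [0.7, -1, 1], 0.2],
    [[0, 0, 1], [0.7, -1, 1], 0.2]
  ]
}}

```text
time: 23.98
tool_pos: [0.5959, -0.1842, 0.1033]
tcp_rot: [2.026, 2.398, 0.002]
wrist_force: [0.1, -0.3, -0.2]
width: 0.4
```

```bash
python3 look.py 11 scene,side "[(.53,.62),(-.14,-.04),(.0,.4)]"
python3 - <<'E'
import numpy as np,cv2
a=np.load("pics/scene11.npz")["p"][200:300,220:340];b=np.load("pics/side11.npz")["p"][200:320,270:430]
cv2.imwrite("pics/close11.png",np.vstack([cv2.resize(a,(480,400),interpolation=2),cv2.resize(b,(480,360),interpolation=2)])[:600,:,::-1] if 0 else np.hstack([cv2.resize(a,(400,333),interpolation=2),cv2.resize(b,(400,333),interpolation=2)])[:,:,::-1])
E
```

```text
holder in stop frame mm [-46.7 -56.3] rel yaw -0.006 cost -2958.1025390625 | tcp [ -47.4 -175.5] [ 0.5955 -0.1841  0.103 ] [ 0.2  0.5 -0.3] 24.075
```

View pics/close11.png

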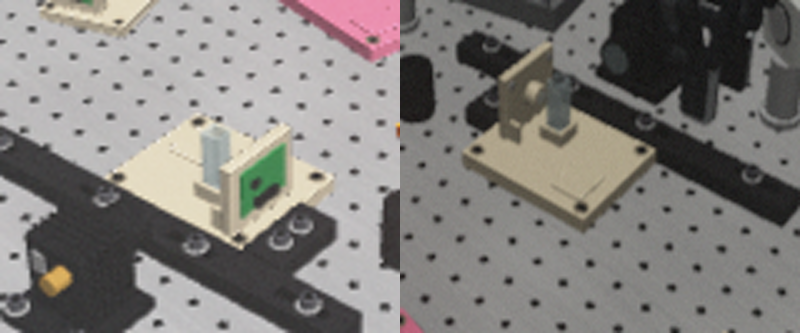

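Both close-ups show the plate along the bar and against the stop, cuvette standing in its seat. One light confirming touch on the −y side.

{"op": "move_arm", "data": {
  "deltas": [
    [[0, 0, 0], [0, 0, -0.3], 0.2],
    [[0, 0, 0], [0, 0, -0.6], 0.2],
    [[0, 0, 0], [0, 0, -0.85], 0.2],
    [[0, 0, 0], [0, 0, -0.95], 0.2],
    [[0, 0, 0], [0, 0, -1], 0.2],
    [[0, 0, 0], [0, 0, -1], 0.2]
  ]
}}

```text
time: 24.82
tool_pos: [0.5954, -0.1842, 0.0029]
tcp_rot: [2.026, 2.4, 0.001]
wrist_force: [-0.5, 0.2, 0.5]
width: 0.402
```

{"op": "move_arm", "data": {
  "deltas": [
    [[0, 0, 0], [-0.014, 0.08, 0], 0.2],
    [[0, 0, 0], [-0.027, 0.16, 0], 0.2],
    [[0, 0, 0], [-0.041, 0.24, 0], 0.2],
    [[0, 0, 0], [-0.054, 0.32, 0], 0.2],
    [[0, 0, 0], [-0.067, 0.39, 0], 0.2],
    [[0, 0, 0], [-0.077, 0.45, 0], 0.2],
    [[0, 0, 0], [-0.081, 0.475, 0], 0.2],
    [[0, 0, 0], [-0.086, 0.5, 0], 0.2],
    [[0, 0, 0], [-0.088, 0.515, 0], 0.2],
    [[0, 0, 0], [-0.088, 0.515, 0], 0.2]
  ]
}}

```text
time: 26.08
tool_pos: [0.586, -0.1326, 0.0023]
tcp_rot: [2.026, 2.401, 0.0]
wrist_force: [0.1, 0.5, 0.4]
width: 0.397
```

{"op": "move_arm", "data": {
  "deltas": [
    [[0, 0, 0], [-0.001, 0.008, 0], 0.2],
    [[0, 0, 0], [-0.003, 0.018, 0], 0.2],
    [[0, 0, 0], [-0.003, 0.018, 0], 0.2]
  ]
}}

```text
time: 26.45
tool_pos: [0.5858, -0.1313, 0.0023]
tcp_rot: [2.025, 2.401, -0.0]
wrist_force: [1.2, -2.2, -0.7]
width: 0.398
```

{"op": "move_arm", "data": {
  "deltas": [
    [[0, 0, 0], [-0.001, 0.01, 0], 0.2],
    [[0, 0, 0], [-0.003, 0.018, 0], 0.2],
    [[0, 0, 0], [-0.003, 0.018, 0], 0.2]
  ]
}}

```text
time: 26.82
tool_pos: [0.5858, -0.1311, 0.0025]
tcp_rot: [2.023, 2.4, -0.003]
wrist_force: [-0.1, -8.4, -1.7]
width: 0.402
```

Same resting spot as before (within 0.2 mm), 8 N. Retreat, lift, final check.

{"op": "move_arm", "data": {
  "deltas": [
    [[0, 0, 0], [0.003, -0.02, 0], 0.2],
    [[0, 0, 0], [0.02, -0.12, 0], 0.2],
    [[0, 0, 0], [0.07, -0.4, 0], 0.2],
    [[0, 0, 0], [0.07, -0.4, 0.1], 0.2],
    [[0, 0, 0], [0.07, -0.4, 0.5], 0.2],
    [[0, 0, 0], [0.07, -0.6, 1], 0.2],
    [[0, 0, 0], [0, -1, 1], 0.2],
    [[0, 0, 0], [0, -1, 1], 0.2],
    [[0, 0, 0], [0, -1, 1], 0.2]
  ]
}}

```text
time: 27.95
tool_pos: [0.5849, -0.2281, 0.1021]
tcp_rot: [-2.025, -2.4, -0.001]
wrist_force: [-0.3, 0.3, 0.1]
width: 0.401
```

```bash
python3 look.py 12 scene,side "[(.53,.62),(-.14,-.04),(.0,.4)]"
python3 - <<'E'
import numpy as np,cv2
a=np.load("pics/scene12.npz")["p"][130:370,160:460];b=np.load("pics/side12.npz")["p"][150:390,150:450]
cv2.imwrite("pics/close12.png",np.hstack([cv2.resize(a,(400,320),interpolation=2),cv2.resize(b,(400,320),interpolation=2)])[:,:,::-1])
for n in("scene","side"):
    q=np.load(f"pics/{n}0.npz")["p"].astype(int);r=np.load(f"pics/{n}12.npz")["p"].astype(int)
    m=(cv2.GaussianBlur(abs(q-r).max(2).astype(np.float32),(0,0),2)>25).astype(np.uint8)
    k,_,s,_=cv2.connectedComponentsWithStats(m); print(n,[tuple(x) for x in s[1:] if x[4]>25])
E
```

```text
holder in stop frame mm [-47.1 -55.6] rel yaw -0.015 cost -3000.17626953125 | tcp [ -65.3 -216.6] [ 0.5849 -0.2277  0.1016] [ 0.7 -0.5 -0.4] 28.05
scene [(np.int32(180), np.int32(0), np.int32(75), np.int32(192), np.int32(8620)), (np.int32(443), np.int32(0), np.int32(154), np.int32(140), np.int32(9980)), (np.int32(241), np.int32(216), np.int32(79), np.int32(59), np.int32(2577))]
side [(np.int32(448), np.int32(0), np.int32(69), np.int32(44), np.int32(883)), (np.int32(417), np.int32(31), np.int32(19), np.int32(8), np.int32(86)), (np.int32(387), np.int32(125), np.int32(76), np.int32(136), np.int32(5213)), (np.int32(295), np.int32(216), np.int32(93), np.int32(92), np.int32(4630))]
```

View pics/close12.png

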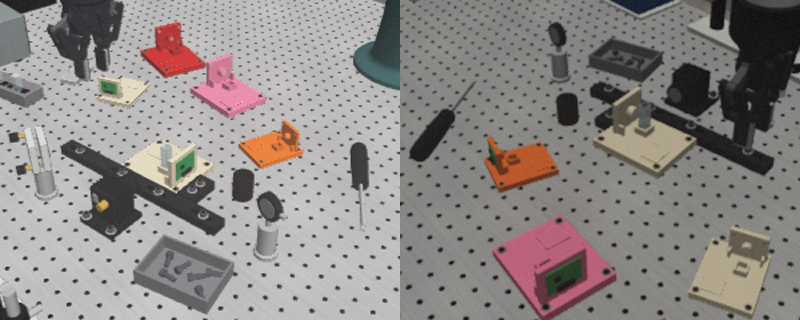

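Only the holder and arm regions changed; bystanders are untouched. Fit yaw is noisy (−0.006 vs −0.015), so I compare plate texture by ECC against the flush reference (look 5).

```bash
python3 - <<'E'
from h import *
def plate(n,s,p):
    "view in the plate's nominal frame, 0.5 mm/px"
    q=np.load(f"pics/{n}{s}.npz"); c,si=np.cos(p[2]),np.sin(p[2]); mm=.0005
    ex=np.array([c,si,0]);ey=np.array([-si,c,0]); org=np.array([p[0],p[1],.012])+ex*.055-ey*.0
    P=q['K']@np.c_[q['R']@np.c_[-ey,-ex]*mm, q['R']@org+q['t']]
    return cv2.GaussianBlur(cv2.cvtColor(cv2.warpPerspective(q['p'],np.linalg.inv(P),(130,220)),cv2.COLOR_RGB2GRAY),(0,0),1.5)
o=np.load("pics/fence.npy");R=np.array([[np.cos(o[2]),-np.sin(o[2])],[np.sin(o[2]),np.cos(o[2])]])
ps=lambda x,y:[*(o[:2]+R@np.array([x,y])/1e3),o[2]]
for n in("scene","side"):
    ref=plate(n,"5",ps(-45,-131.4))
    for s in("9","11","12"):
        m=np.zeros_like(ref);
        m[8:212,14:126]=255 
        if n=="side": m[:90,:40]=0   # cuvette
        if n=="scene": m[100:,:60]=0
        try:
            cc,W=cv2.findTransformECC(ref,plate(n,s,ps(-45,-55)),np.eye(2,3,dtype=np.float32),cv2.MOTION_EUCLIDEAN,(3,200,1e-7),m,3)
            # centre shift
            c0=np.array([0,110.]); d=W[:,:2]@c0+W[:,2]-c0
            print(n,s,"cc %.3f drot(rad, image cw) %.4f"%(cc,np.arctan2(W[1,0],W[0,0])),"shift mm y,x",(-d*.5).round(2))
        except cv2.error as e: print(n,s,"fail")
E
```

```text
scene 9 cc 0.970 drot(rad, image cw) 0.0050 shift mm y,x [1.01 0.93]
scene 11 cc 0.970 drot(rad, image cw) 0.0026 shift mm y,x [0.92 1.1 ]
scene 12 cc 0.970 drot(rad, image cw) 0.0058 shift mm y,x [1.01 1.18]
side 9 cc 0.996 drot(rad, image cw) -0.0041 shift mm y,x [ 0.22 -0.04]
side 11 cc 0.995 drot(rad, image cw) -0.0016 shift mm y,x [0.28 0.87]
side 12 cc 0.995 drot(rad, image cw) 0.0015 shift mm y,x [0.31 0.9 ]
```

The plate is parallel to the flush reference within 0.006 rad, and slightly closer to the fence. I'm handing in.

```bash
python3 -c "
from workcell import order,status
print(order.finish_job(),status.read_state()['time'])"
```

```text
the job is handed in; nothing more can be done
the job is handed in; nothing more can be done
```

I pushed the cream holder flat against the fence and up to the end stop without gripping or lifting it, and handed the job in at about 28 s. It took four pushes on the base plate's free edges: −x side, −y side, then a light touch on each again.

**Contact:** The last pushes met firm resistance of 8–9 N with no further movement, against both the fence and the stop. The second touch on the stop ended within 0.2 mm of the first.

**Last pictures:** The cuvette is standing in its seat. Only the holder and the arm differ from the first pictures, and the fingers had lifted clear.

**Checks that disagreed:**
- **Skew:** the outline fit gave −0.015 rad, while matching the plate's surface against the earlier flush picture gave 0.006 rad or less. I trusted the match, because the board and cuvette distort the outline.
- **Position:** the outline fit put the centre at (−47, −56) mm from the corner, where home is (−45, −55). That is about the camera calibration error of 2 mm.

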